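Bring the red colour to the arrow

ROBOT

A 6-joint arm with a two-finger parallel gripper is mounted at the origin on the work surface. World frame = base frame: x ahead of the robot, y to its left, z up, the work surface at z = 0. Lengths are in mm, angles in rad, forces in N, time in s.
With the tool pointing down it reaches from about 275 to 1000 mm from the base axis. Payload 8.4 kg.
Tool frame: the origin (TCP) lies on the centre line of the jaws, within the pads' length; the fingertips stand 22 mm ahead of it and the grasp point (between the pads) lies 3 mm ahead of it; z points along the fingers, y is the direction in which the jaws open and shut (so a half turn about z gives the same grasp; the last joint's range is limited). The gripper opens to 85 mm and grips with 20 to 120 N. Pads are 22 mm wide; open, the fingers measure 114 mm over their backs; the gripper's body (76 mm by 85 mm) begins 54 mm behind the grasp point. The pads swing forward as they close: fully open they stand 13 mm farther back than shut.
Start: joints at [-1.289, 0.353, 1.633, -0, 1.155, -0.002], TCP at [175.002, -600.002, 253.281] pointing down, gripper open.
Joint ranges: [-2.63, 2.63], [-0.92, 2.1], [0.06, 2.66], [-1.3, 4.44], [0, 2.69], [-3.02, 3.02]. Speed limits (rad/s): [2.22, 2.22, 2.79, 3.14, 3.14, 3.14].

INTERFACE

Orientations are given as [roll, pitch, yaw] about the fixed x, y, z axes, in that order (R = Rz(yaw) Ry(pitch) Rx(roll)).
In Python, from rig import r gives the robot as it stands.
- The arm moves only by the tool carry_out, never from a script. Its argument "rows" is text: rows parted by semicolons, each of 5 numbers parted by spaces: the opening, from 0 (shut) to 1 (fully open), then the shift along the tool's x, y, z in units of 30 mm (1.0 is 30 mm), then the turn about the tool's z in units of 8 degrees (1.0 is 8 degrees). A call has 1 to 12 rows; each row shifts and turns the commanded pose from where the row before left it, along the tool's axes as they then stand; what a row does not reach is not made up. A row lasts 1/8 s, in which the tool goes at most 62.5 mm and 10.7 degrees, less where a joint would pass 70% of its speed; a pose out of reach is approached as far as the arm can. A call is refused whole if a number of a shift passes 1 or a number of a turn 1, either way. A call with a gripper value outside its range is refused whole. The fingers move at their own pace and stop on an object; "newtons" is the grip in N (left out, the last holds). Time passes only in rows, so rows that do not move let the fingers close. It gives the time, the measured TCP pose, the force and the opening at its end, in the units of the state.
- r.sense(): the state, without advancing time (a new reading comes with each control period).
- r.grab_frame(name): name is "scene" or "top"; returns the picture (384x512x3 uint8, blue, green, red); there is no depth.
- r.get_calibration(name): a dict with "intrinsics" (3x3 intrinsics, pixels), "position" and "rotation" of the camera in the world. Camera axes: x right, y up, looking along -z (the intrinsics and any distortion apply to the point x, -y, -z); pixel columns grow to the right and rows downward; lengths in mm; the calibration is good to about 2 mm. A picture is of the moment at which its call begins. get_calibration takes no time and is no camera call.
- r.sign_off(): hands the job in, once; it reports no verdict.
The state is a dict: "clock": time; "qpos": joint angles; "qvel": joint speeds; "joint_efforts": joint torques, N m; "eef_pos": TCP position; "tcp_rot": TCP orientation; "contact_force": force on the tool from outside, world axes, zero at the start; "wrist_torque": the same for the moment, N m; "opening": opening from 0.0 (shut) to 1.0 (fully open).
Only numpy, scipy, OpenCV 4.12 (cv2) and the standard library are available. Lean on these libraries where they do the work, as an engineer would, in place of code of your own. Each camera call takes 0.05 s, during which the arm holds its last target.

TASK

Turn the colour carousel by pushing one of its blue paddles with a fingertip until the red bottle stands right at the yellow arrow and leave it still there; then push the orange brake lever all the way over to its stop. Nothing is to be picked up: do not touch the bottles, keep them all standing in their pockets, and leave the other things on the bench where they are.

Things in the scene. Friction and masses are not known exactly. Their poses are not given: they have to be found in the camera images.
- stand: fixed grey round base plate of the colour carousel, 300 mm diameter, 10 mm thick, with a square ear of the same thickness towards its own +y that carries the brake and reaches 185 mm from the centre; origin on the turning axis at table height
- arrow: fixed flat yellow arrow, 4 mm thick, lying on the base plate (its top 14 mm above the table); origin on the carousel's turning axis, 10 mm above the table; the arrow lies along the -x axis of this frame, from 177 mm (tail) to about 92 mm (head), pointing to the axis. A bottle is at the arrow when it stands on the line from the axis along this -x
- carousel: white turning carousel on an upright axis; origin on the axis, 10 mm above the table. A disc of 80 mm radius carries a 118 mm square block with four bottle pockets at (+-30, +-30) mm; four spokes along its own +x, +y, -x, -y end in blue paddles. Turns endlessly either way against 0.15 N m of friction and stays where it is left. Nothing fixed under the paddles' path is taller than 14 mm
- paddle (a point): centre of the blue paddle on the carousel's own +x spoke, 109 mm from the axis, 50 mm above the table; the other three are alike, 90 degrees apart. Each is an upright plate in line with its spoke, 10 mm thick, 88 to 130 mm from the axis, 30 to 70 mm above the table; under it a steel bar 14 mm wide, 24 to 32 mm above the table. Pushing it sideways takes about 1.4 N
- brake (a joint): angle in rad of the brake lever: 0 is fully off, 1.0 is fully on at its stop; it starts between 0 and 0.2. It turns clockwise seen from above as it grows (the handle travels from the stand's -x side over to its +x side), with about 1 N at the handle, and stays where it is left
- brake_pivot (a point): upright pivot axis of the brake lever, on the ear of the base plate, 160 mm from the carousel's axis in the stand's +y direction, 10 mm above the table
- brake_handle (a point): middle of the brake lever's orange handle, 55 mm from the pivot and 41 mm above the table: an upright fin 12 mm thick, 35 to 75 mm from the pivot, from 22 to 60 mm above the table; a black arm joins it to the pivot and the lever points away from the carousel
- red_bottle: red plastic colour bottle with a red cap, loose, upright in one of the four pockets of the carousel; 32 mm diameter, 56 mm tall; origin at the centre of its underside, which rests 24 mm above the table; its axis is about 42 mm from the carousel's axis, midway in angle between two paddles, with 1.5 mm of play in the pocket
- green_bottle: green plastic colour bottle with a green cap, loose, upright in one of the four pockets of the carousel; 32 mm diameter, 56 mm tall; origin at the centre of its underside, which rests 24 mm above the table; its axis is about 42 mm from the carousel's axis, midway in angle between two paddles, with 1.5 mm of play in the pocket
- white_bottle: white plastic colour bottle with a white cap, loose, upright in one of the four pockets of the carousel; 32 mm diameter, 56 mm tall; origin at the centre of its underside, which rests 24 mm above the table; its axis is about 42 mm from the carousel's axis, midway in angle between two paddles, with 1.5 mm of play in the pocket
- black_bottle: black plastic colour bottle with a black cap, loose, upright in one of the four pockets of the carousel; 32 mm diameter, 56 mm tall; origin at the centre of its underside, which rests 24 mm above the table; its axis is about 42 mm from the carousel's axis, midway in angle between two paddles, with 1.5 mm of play in the pocket
- spatula: loose spatula lying on the table, 280 mm long, bystander
- bowl: loose white ceramic bowl, 100 mm wide, 45 mm tall, bystander; origin under its centre
- jar: loose amber jar, 60 mm diameter, 75 mm tall, bystander; origin under its centre
- cutter: loose steel ring cutter, 70 mm diameter, 30 mm tall, bystander; origin under its centre
- nozzle: loose steel piping nozzle, a cone 28 mm wide and 45 mm tall standing on its wide end, bystander; origin under its centre
Not all that is in view belongs to the job. There is more than one size of the green_bottle; the one meant has the size given above.

How it is judged (in metres and radians):
On the way, in this order (a step that is already met when the one before it is completed fails the run):
1. the red bottle is at the arrow and the carousel is still, the brake not yet on (y of red_bottle in the frame of arrow between -0.009 and 0.009 m and x of red_bottle in the frame of arrow below -0.02 m and angular speed of carousel below 0.08 rad/s and value of joint brake below 0.7 rad), for 0.3 s.
2. the brake lever is pushed over to its stop with the red bottle still at the arrow (y of red_bottle in the frame of arrow between -0.009 and 0.009 m and x of red_bottle in the frame of arrow below -0.02 m and value of joint brake above 0.85 rad), for 0.2 s.
At the end, for the whole second after the job is handed in: the red bottle's axis is within 9 mm of the arrow's centre line, on the arrow's side; the carousel is at rest; the brake lever is at 0.85 rad or more (stop at 1.0); all four bottles are upright (within 0.15 rad) in the carousel's pockets (all of step 2 and angular speed of carousel below 0.08 rad/s and angle between each of red_bottle, green_bottle, white_bottle, black_bottle's own z axis and vertical below 0.15 rad and height (world z) of each of red_bottle, green_bottle, white_bottle, black_bottle below 0.032 m and horizontal distance between each of red_bottle, green_bottle, white_bottle, black_bottle and carousel below 0.055 m); the robot touches nothing.
It fails at once if a bottle is touched by the robot (contact force between any of red_bottle, green_bottle, white_bottle, black_bottle and the fingers above 0.5 N or contact force between any of red_bottle, green_bottle, white_bottle, black_bottle and the arm above 0.5 N).
It fails at once if a bottle is lifted out of its pocket or tips (height (world z) of any of red_bottle, green_bottle, white_bottle, black_bottle above 0.036 m or angle between any of red_bottle, green_bottle, white_bottle, black_bottle's own z axis and vertical above 0.35 rad).
It fails at once if something else on the bench is moved by more than 15 mm (distance of any of spatula, bowl, jar, cutter, nozzle from where it was at the start of the episode above 0.015 m).
It also fails if it takes over 64 s, if anything falls off the work surface, if the arm or the gripper's body presses on something with over 40 N, if the wrist force passes 120 N, or if a joint passes its speed limit or range.

## Working session

There is one attempt and no reset: what is moved stays moved. The work goes in short steps, Python scripts to look and compute and a tool call to move; the robot and the scene stay as the last step left them, time stands still between calls to the robot, and variables do not carry over. Pictures are saved under pics/ and viewed, and the job is handed in when it is done.

Besides the shell and the picture viewer there is one more tool, called after "Request:" in YAML: its name, and indented under it one key for each argument. carry_out: Moves the arm, as the interface text tells. Its arguments: {"type":"object","properties":{"rows":{"type":"string"},"newtons":{"type":"number"}},"required":["rows"]}

```bash
mkdir -p pics; ls
python3 - <<'E'
from rig import r
import cv2
s=r.sense();print(s)
for n in("scene","top"):
    im=r.grab_frame(n);cv2.imwrite(f"pics/{n}0.png",im)
    c=r.get_calibration(n);print(n,c)
E
```

```text
pics
{'clock': 0.0, 'qpos': array([-1.28941133e+00,  3.53662921e-01,  1.63413227e+00, -3.29986428e-05,
        1.15521476e+00, -2.41258272e-03]), 'qvel': array([ 3.17101676e-04, -2.86422465e-04,  1.81652274e-03, -2.05336511e-04,
        1.93880027e-06,  2.76497156e-03]), 'joint_efforts': array([-1.70091200e-03, -6.05250192e+01, -3.42062402e+01, -1.83709149e-04,
        9.20270715e-03,  2.61493184e-06]), 'eef_pos': array([ 174.86030054, -599.5720834 ,  252.55323807]), 'tcp_rot': array([-3.14017529e+00,  2.67515096e-05,  2.83810937e-01]), 'contact_force': array([ 0.52880292,  0.1518684 , -0.59067195]), 'wrist_torque': array([-0.02500162, -0.01528984, -0.02551114]), 'opening': 1.0025135498790143}
scene {'intrinsics': array([[412.3970925 ,   0.        , 251.43291196],
       [  0.        , 412.3970925 , 180.17838381],
       [  0.        ,   0.        ,   1.        ]]), 'position': array([1267.75774455, -610.18358353,  887.93183493]), 'rotation': array([ 0.86006772, -0.00815736,  0.85877383])}
top {'intrinsics': array([[369.90299781,   0.        , 247.52817413],
       [  0.        , 369.90299781, 188.54887362],
       [  0.        ,   0.        ,   1.        ]]), 'position': array([ 455.23115954,   34.27345945, 1478.30289445]), 'rotation': array([ 5.87089689e-02, -1.42029772e-03, -1.57601697e+00])}
```

View pics/scene0.png

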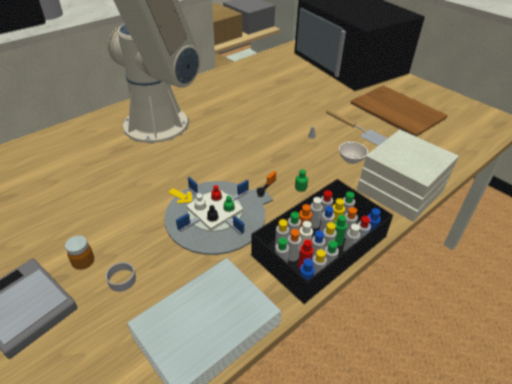

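View pics/top0.png

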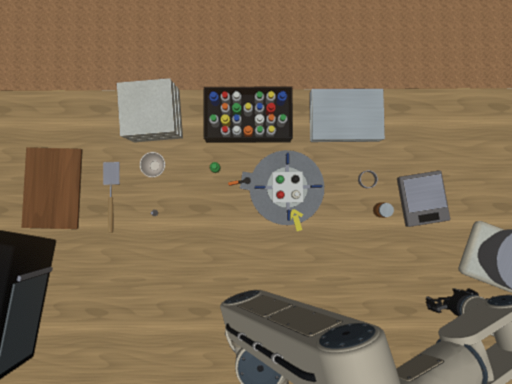

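The scene view shows the carousel at about (212,212), the red bottle in its pocket at (216,191), the arrow at (180,195) and the orange lever at (268,180). The top view has the carousel at (287,187), red cap at (280,195), arrow at (297,220) and lever handle at (235,183). Lookalikes are the red bottles in the rack (top view 225,96 to 271,107), and the separate green bottle at (215,168), which isn't in a pocket.

```bash
cat > h.py <<'E'
import numpy as np,cv2
from scipy.spatial.transform import Rotation as R
from rig import r
def ray(n,uv):
    c=r.get_calibration(n);K=c["intrinsics"];M=R.from_euler("xyz",c["rotation"]).as_matrix()
    p=np.linalg.solve(K,[uv[0],uv[1],1]);return np.array(c["position"]),M@np.array([p[0],-p[1],-p[2]])
def onz(n,uv,z):
    o,d=ray(n,uv);return o+d*(z-o[2])/d[2]
def proj(n,P):
    c=r.get_calibration(n);K=c["intrinsics"];M=R.from_euler("xyz",c["rotation"]).as_matrix()
    q=M.T@(np.array(P,float)-c["position"]);q=K@np.array([q[0],-q[1],-q[2]]);return q[:2]/q[2]
H={"red":[(0,8),(172,180)],"yellow":[(22,32)],"blue":[(100,125)],"orange":[(8,17)],"green":[(60,85)]}
def blobs(im,col,roi,s=110,v=60,mina=6):
    hsv=cv2.cvtColor(im,cv2.COLOR_BGR2HSV);m=np.zeros(im.shape[:2],np.uint8)
    for a,b in H[col]: m|=cv2.inRange(hsv,(a,s,v),(b,255,255))
    k=np.zeros_like(m);x0,y0,x1,y1=roi;k[y0:y1,x0:x1]=1;m=m*k
    n,l,st,ce=cv2.connectedComponentsWithStats(m)
    return [(st[i,4],ce[i],l==i) for i in range(1,n) if st[i,4]>=mina]
E
python3 - <<'E'
from h import *
t=cv2.imread("pics/top0.png");s=cv2.imread("pics/scene0.png")
a=cv2.resize(t[140:240,205:335],None,fx=6,fy=6,interpolation=cv2.INTER_CUBIC);cv2.imwrite("pics/topcrop.png",a[:600,:780])
a=cv2.resize(s[160:260,155:285],None,fx=6,fy=6,interpolation=cv2.INTER_CUBIC);cv2.imwrite("pics/scenecrop.png",a)
for n,im,roi in(("top",t,(220,145,330,235)),("scene",s,(155,160,285,255))):
    for c,z in(("red",80),("yellow",14),("blue",70),("orange",50),("green",80)):
        for A,ce,m in blobs(im,c,roi,s=110 if c!="orange" else 150,v=50): print(n,c,A,ce.round(1),onz(n,ce,z).round(1))
E
```

```text
top red 41 [280.  194.2] [515.2 -90.9  80. ]
top yellow 152 [296.5 219.7] [ 417.3 -160.9   14. ]
top blue 18 [287.5 158. ] [ 654.5 -122.    70. ]
top blue 14 [316.8 185.7] [ 547.5 -232.5   70. ]
top blue 15 [259.2 186.6] [545.2 -12.7  70. ]
top blue 12 [288.2 214.2] [ 439.4 -122.3   70. ]
top orange 34 [233.  182.5] [562.9  87.9  50. ]
top green 34 [279.6 179. ] [573.2 -90.   80. ]
scene red 110 [215.8 192.8] [ 537.3 -107.3   80. ]
scene yellow 222 [180.8 195.4] [ 416.7 -156.5   14. ]
scene yellow 82 [281.4 224. ] [707.   -2.2  14. ]
scene blue 60 [192.5 184.4] [ 453.3 -131.9   70. ]
scene blue 84 [242.3 186.9] [558.3 -25.1  70. ]
scene blue 119 [182.6 220.8] [ 560.  -238.2   70. ]
scene blue 87 [238.2 223.7] [ 666.3 -129.7   70. ]
scene orange 99 [271.  177.3] [564.5  87.2  50. ]
scene green 94 [228.5 203.8] [ 597.  -107.8   80. ]
scene green 66 [281.5 242.9] [797.  -93.9  80. ]
```

```bash
ls pics
```

```text
scene0.png
scenecrop.png
top0.png
topcrop.png
```

View pics/topcrop.png

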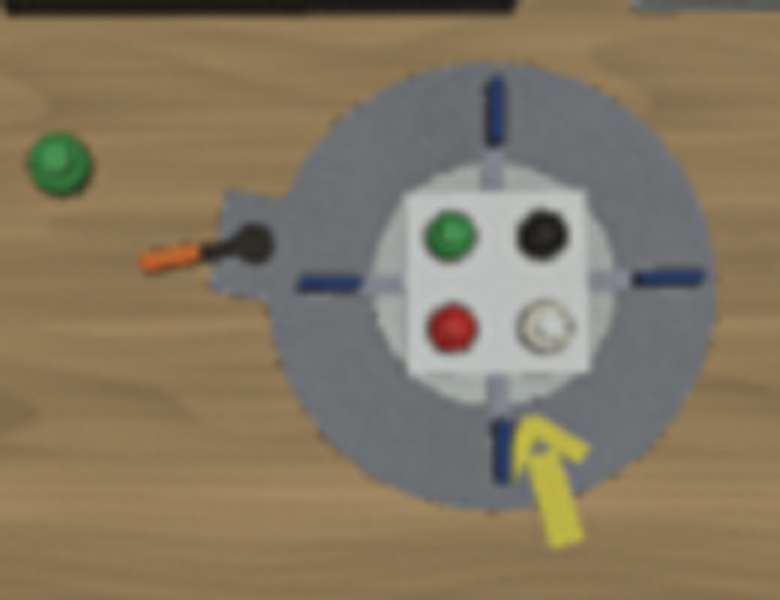

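View pics/scenecrop.png

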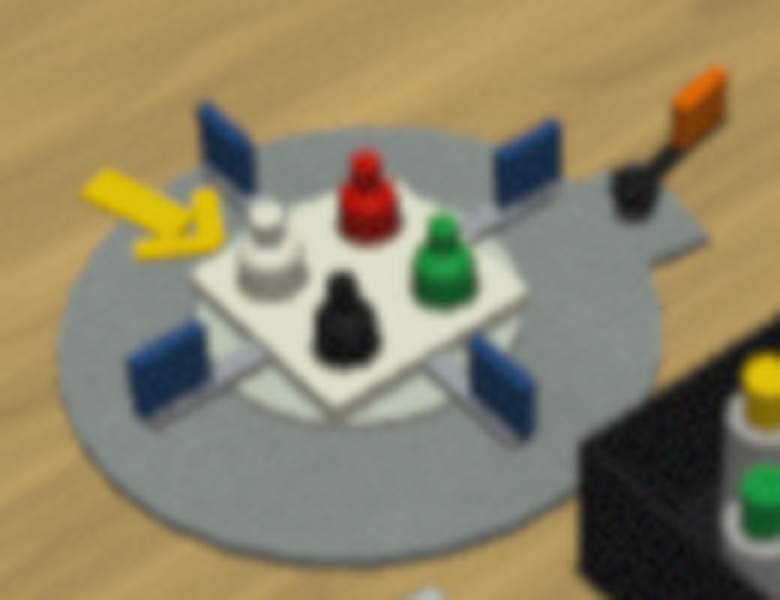

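Run:
```python
from h import *
t=cv2.imread("pics/top0.png");s=cv2.imread("pics/scene0.png")
C=np.array([546.6,-122.4])
for n,im,roi in(("top",t,(220,190,330,235)),("scene",s,(155,180,200,210))):
    A,ce,m=max(blobs(im,"yellow",roi,v=50),key=lambda b:b[0])
    P=np.array([onz(n,(u,v),14)[:2] for v,u in zip(*np.where(m))]);mu=P.mean(0)
    w,V=np.linalg.eigh(np.cov((P-mu).T));d=mu-C
    far=P[np.linalg.norm(P-C,axis=1)>150].mean(0)-C
    ang=lambda d:np.degrees(np.arctan2(d[1],d[0]))%360
    print(n,"centroid ang",ang(d),"pca",ang(V[:,1])%180,"tail ang",ang(far),"r",np.linalg.norm(P-C,axis=1).min(),np.linalg.norm(P-C,axis=1).max())
# plate centre: grey mask contour in top
for z in(10,):
    E=[onz("top",p,z) for p in((205+495/6,140+62/6),(205+495/6,140+511/6),(205+717/6,140+285/6))];print(np.round(E,1))
pv=(205+253/6,140+243/6);print("pivot top",onz("top",pv,45).round(1))
ps=(155+635/6,160+175/6);print("pivot scene",onz("scene",ps,45).round(1))
for n,x,y in(("jar top",385,209),("cutter",367,179),("greenbig",215,167)):print(n,onz("top",(x,y),50).round(0))
print("handle ends top",[onz("top",(205+a/6,140+b/6),60).round(1) for a,b in((142,263),(200,253))])
```

```text
top centroid ang 196.57060887619767 pca 12.80835519436954 tail ang 195.93799651254696 r 91.98625994874345 179.3010676262971
scene centroid ang 194.6800694593604 pca 13.209635642009601 tail ang 194.55472467001536 r 91.66685251483912 182.9366670719003
[[ 693.9 -129.    10. ]
 [ 395.7 -125.5   10. ]
 [ 544.1 -274.5   10. ]]
pivot top [570.8  33.   45. ]
pivot scene [581.3  29.3  45. ]
jar top [ 457. -498.   50.]
cutter [ 574. -431.   50.]
greenbig [624. 158.  50.]
handle ends top [array([557.1, 104.2,  60. ]), array([563.3,  67. ,  60. ])]
```

Request:
carry_out:
  rows: "0 0 0 0 1; 0 0 0 0 1; 0 1 -1 0 0; 0 1 -1 0 0; 0 1 -1 0 0; 0 1 -1 0 0; 0 1 -1 0 0; 0 1 -1 0 0; 0 1 -1 0 0; 0 1 -1 0 0; 0 0.9 -1 0 0; 0 0.9 -1 0 0"

```text
clock: 1.6
eef_pos: [468.3, -297.5, 253.0]
tcp_rot: [-3.141, 0.0, 0.005]
contact_force: [0.1, -0.9, -0.3]
opening: 0.001
```

Request:
carry_out:
  rows: "0 0.9 -1 0 0; 0 0 -1 0 0; 0 0 -0.27 0 0; 0 0 0 0 0; 0 0 0 0 0; 0 0 0 0 0"

```text
clock: 2.35
eef_pos: [494.2, -231.3, 253.3]
tcp_rot: [3.141, -0.0, 0.004]
contact_force: [-0.0, 0.3, 0.2]
opening: -0.001
```

Request:
carry_out:
  rows: "0 0 0 1 0; 0 0 0 1 0; 0 0 0 1 0; 0 0 0 1 0; 0 0 0 1 0; 0 0 0 0.7 0; 0 0 0 0.6 0; 0 0 0 0 0; 0 0 0 0 0"

```text
clock: 3.48
eef_pos: [494.7, -230.8, 64.8]
tcp_rot: [3.141, -0.001, 0.004]
contact_force: [0.3, 0.7, -0.3]
opening: 0.001
```

Run:
```python
from h import *
for n,(x0,y0,w,h) in(("scene",(130,120,160,120)),("top",(205,140,130,100))):
    im=r.grab_frame(n);cv2.imwrite(f"pics/{n}1.png",cv2.resize(im[y0:y0+h,x0:x0+w],None,fx=4,fy=4,interpolation=cv2.INTER_CUBIC))
```

```text
(no output)
```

View pics/scene1.png

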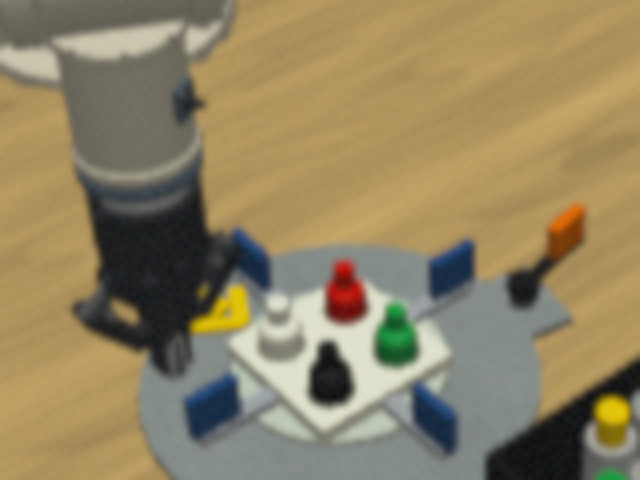

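View pics/top1.png

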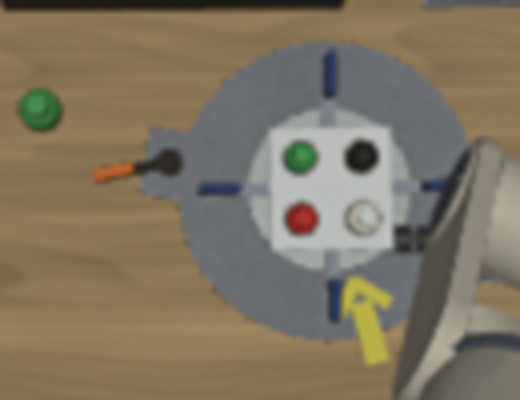

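Run:
```python
from h import *
def tri(a,b):
    o1,d1=ray("scene",a);o2,d2=ray("top",b)
    k=np.linalg.lstsq(np.c_[d1,-d2],o2-o1,rcond=None)[0];p,q=o1+d1*k[0],o2+d2*k[1];return ((p+q)/2).round(1),np.linalg.norm(p-q).round(1)
print(tri((130+230/4,120+245/4),(205+400/4,140+238/4)))
for z in(60,90,120,140):print(z,onz("top",(205+398/4,140+238/4),z).round(),onz("scene",(130+235/4,120+240/4),z).round(), onz("scene",(130+175/4,120+370/4),z).round())
```

```text
(array([ 494.9, -174.4,  133.9]), np.float64(5.7))
60 [ 495. -186.   60.] [ 419. -123.   60.] [ 508. -235.   60.]
90 [ 495. -182.   90.] [ 450. -141.   90.] [ 536. -248.   90.]
120 [ 494. -177.  120.] [ 480. -158.  120.] [ 563. -262.  120.]
140 [ 493. -174.  140.] [ 501. -170.  140.] [ 582. -271.  140.]
```

Request:
carry_out:
  rows: "0 0.6 0 0 0; 0 0.3 0 0 0; 0 0.2 0 0 0; 0 0.1 0 0 0; 0 0.25 0.03 0 -0.5; 0 0.25 0.03 0 -0.5; 0 0.25 0.03 0 -0.5; 0 0.25 0.03 0 -0.5; 0 0.25 0.03 0 -0.5; 0 0 0 0 0; 0 0 0 0 0"

```text
clock: 4.95
eef_pos: [567.5, -229.3, 64.1]
tcp_rot: [-3.141, 0.0, 0.352]
contact_force: [-0.2, 0.1, 0.2]
opening: 0.005
```

```bash
cat > look.py <<'E'
import sys
from h import *
k=sys.argv[1]
for n,(x0,y0,w,h) in(("scene",(130,120,160,120)),("top",(205,140,130,100))):
    im=r.grab_frame(n);cv2.imwrite(f"pics/{n}{k}.png",cv2.resize(im[y0:y0+h,x0:x0+w],None,fx=4,fy=4,interpolation=cv2.INTER_CUBIC))
    roi=(220,145,330,235) if n=="top" else (155,160,285,255)
    for c,z in(("red",80 if n=="top" else 65),("blue",70 if n=="top" else 50),("orange",50)):
        for A,ce,m in blobs(im,c,roi,s=110 if c!="orange" else 150,v=50):
            p=onz(n,ce,z);d=p[:2]-[546.3,-123];print(n,c,A,p.round(1),"ang",np.degrees(np.arctan2(d[1],d[0])).round(1)%360,"r",np.hypot(*d).round(1))
E
python3 look.py 2
```

```text
scene red 108 [ 516.1 -109.9   65. ] ang 156.6 r 32.9
scene blue 59 [504.8 -17.   50. ] ang 111.4 r 113.9
scene blue 113 [644.9 -82.1  50. ] ang 22.5 r 106.8
scene blue 104 [ 577.5 -222.1   50. ] ang 287.5 r 103.9
scene orange 100 [564.3  87.5  50. ] ang 85.1 r 211.3
top red 41 [ 507.6 -102.2   80. ] ang 151.7 r 44.0
top blue 17 [647.9 -85.3  70. ] ang 20.4 r 108.4
top blue 15 [508.8 -19.1  70. ] ang 109.8 r 110.5
top blue 16 [ 445.1 -158.    70. ] ang 199.1 r 107.1
top orange 34 [562.9  87.9  50. ] ang 85.5 r 211.6
```

View pics/top2.png

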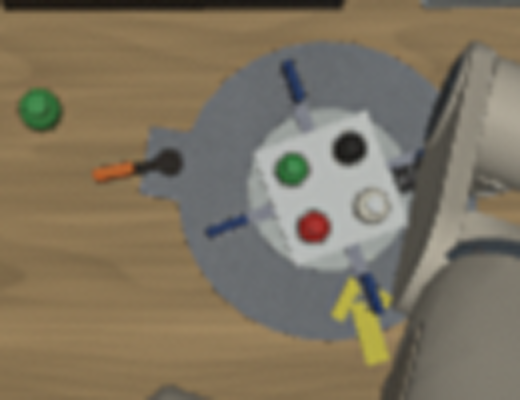

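View pics/scene2.png

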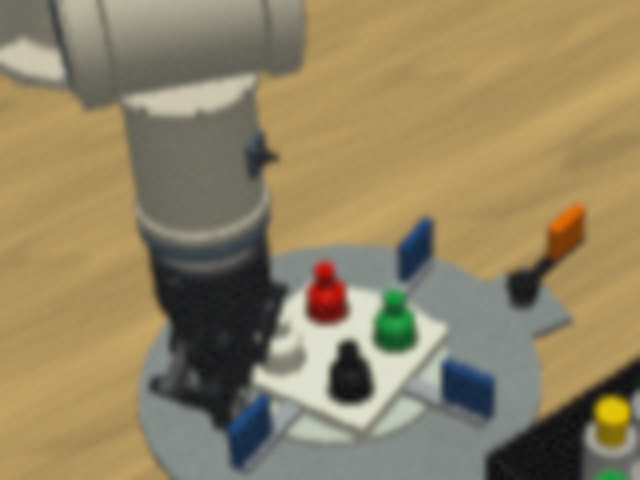

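The carousel has turned about 20°: red is at (315,226) in the top crop, and the finger is behind the paddle and clear of the bottles. I'll continue the turn.

Request:
carry_out:
  rows: "0 0.25 0.03 0 -0.5; 0 0.25 0.03 0 -0.5; 0 0.25 0.03 0 -0.5; 0 0.25 0.03 0 -0.5; 0 0.25 0.03 0 -0.5; 0 0.25 0.03 0 -0.5; 0 0.25 0.03 0 -0.5; 0 0.25 0.03 0 -0.5; 0 0.12 0.01 0 -0.25; 0 0 0 0 0; 0 0 0 0 0"

```text
clock: 6.42
eef_pos: [623.1, -199.2, 64.3]
tcp_rot: [-3.141, -0.0, 0.946]
contact_force: [0.2, 0.5, 0.1]
opening: -0.001
```

```bash
python3 look.py 3
```

```text
scene blue 112 [606.2 -29.5  50. ] ang 57.4 r 111.0
scene blue 113 [ 476.9 -208.    50. ] ang 230.8 r 109.7
scene blue 49 [ 627.3 -183.3   50. ] ang 323.3 r 101.0
scene orange 102 [564.3  87.3  50. ] ang 85.1 r 211.1
top red 46 [ 503.8 -126.6   80. ] ang 184.9 r 42.7
top blue 15 [610.  -35.1  70. ] ang 54.1 r 108.5
top blue 14 [458.3 -57.8  70. ] ang 143.5 r 109.5
top orange 33 [563.1  88.   50. ] ang 85.5 r 211.7
```

View pics/top3.png

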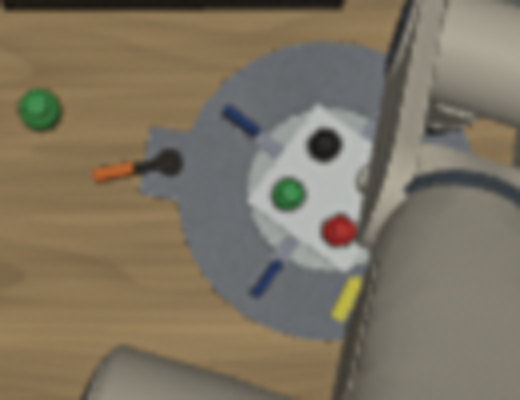

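View pics/scene3.png

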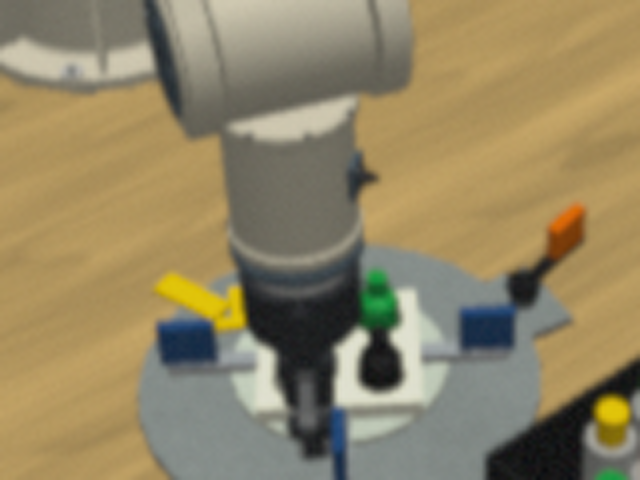

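The paddles are at about 54° and I need about 60°, so one small final nudge, then back off and lift.

Request:
carry_out:
  rows: "0 0.25 0.03 0 -0.5; 0 0.14 0.02 0 -0.25; 0 0 0 0 0; 0 0 0 0 0; 0 0 0 0 0; 0 -0.4 0.2 0 0; 0 -0.3 0.3 0 0; 0 0 0 -1 0; 0 0 0 -1 0; 0 0 0 -1 0; 0 0 0 -1 0; 0 0 0 -1 0"

```text
clock: 8.02
eef_pos: [633.8, -217.2, 215.4]
tcp_rot: [3.141, 0.0, 1.051]
contact_force: [0.1, 0.3, 0.5]
opening: 0.001
```

```bash
python3 look.py 4
```

```text
scene red 40 [ 524.  -142.7   65. ] ang 221.4 r 29.8
scene blue 25 [444.7 -63.4  50. ] ang 149.6 r 117.8
scene blue 117 [596.  -22.9  50. ] ang 63.6 r 111.8
scene blue 111 [ 487.2 -214.7   50. ] ang 237.2 r 109.1
scene blue 42 [ 635.3 -172.9   50. ] ang 330.7 r 102.0
scene orange 99 [564.5  87.2  50. ] ang 85.1 r 211.0
top red 43 [ 504.5 -130.2   80. ] ang 189.8 r 42.4
top blue 17 [ 639.7 -176.2   70. ] ang 330.3 r 107.5
top blue 16 [600.4 -28.1  70. ] ang 60.3 r 109.2
top blue 16 [452.  -68.1  70. ] ang 149.8 r 109.1
top orange 32 [562.9  88.7  50. ] ang 85.5 r 212.3
```

View pics/top4.png

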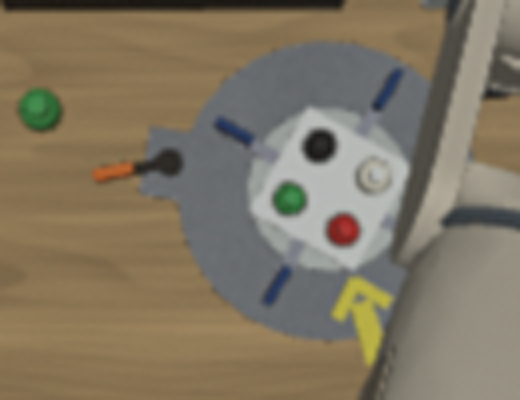

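View pics/scene4.png

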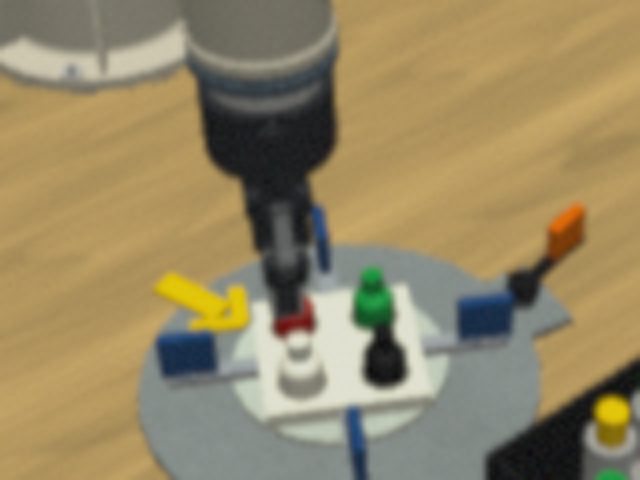

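Paddle angles say 60°, but the arrow line and axis are a few mm uncertain. I'll move the arm clear towards the brake and measure in both views before touching the lever.

Request:
carry_out:
  rows: "0 0 0 -1 -1; 0 0 0 -0.3 -1; 0 0 0 0 -1; 0 0 0 0 -1; 0 0 0 0 -1; 0 1 -0.25 0 0; 0 1 -0.25 0 0; 0 1 -0.25 0 0; 0 1 -0.25 0 0; 0 1 -0.25 0 0; 0 1 -0.25 0 0; 0 1 -0.25 0 0"

```text
clock: 9.62
eef_pos: [544.2, -18.5, 252.6]
tcp_rot: [-3.141, -0.0, 1.749]
contact_force: [0.6, 1.1, 0.5]
opening: -0.001
```

Request:
carry_out:
  rows: "0 1 -0.25 0 0; 0 1 -0.25 0 0; 0 1 -0.25 0 0; 0 0.5 0 0 0; 0 0 0 0 0; 0 0 0 0 0"

```text
clock: 10.38
eef_pos: [504.3, 79.8, 253.1]
tcp_rot: [3.142, 0.0, 1.75]
contact_force: [-0.1, -0.2, 0.4]
opening: 0.002
```

```bash
python3 look.py 5
python3 - <<'E'
from h import *
for n in("scene","top"): cv2.imwrite(f"pics/full_{n}5.png",r.grab_frame(n))
E
```

```text
scene red 101 [ 511.  -136.7   65. ] ang 201.2 r 37.9
scene blue 21 [447.  -64.2  50. ] ang 149.4 r 115.4
scene blue 119 [596.1 -23.2  50. ] ang 63.5 r 111.5
scene blue 109 [ 487.1 -214.6   50. ] ang 237.1 r 109.0
scene blue 42 [ 635.3 -172.9   50. ] ang 330.7 r 102.0
scene orange 101 [564.5  87.3  50. ] ang 85.1 r 211.0
top red 43 [ 504.5 -130.2   80. ] ang 189.8 r 42.4
top blue 17 [ 639.7 -176.2   70. ] ang 330.3 r 107.5
top blue 15 [599.8 -28.7  70. ] ang 60.4 r 108.4
top blue 16 [ 491.4 -216.5   70. ] ang 239.6 r 108.4
top blue 16 [452.  -68.1  70. ] ang 149.8 r 109.1
```

View pics/top5.png

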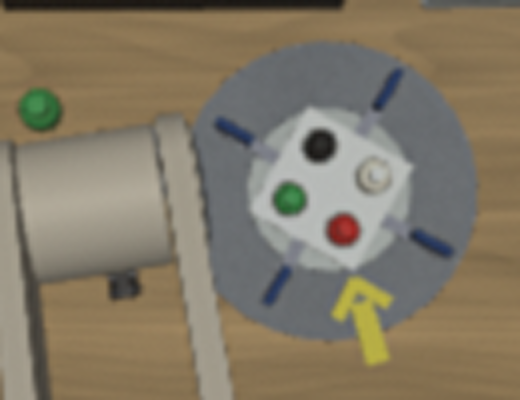

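View pics/scene5.png

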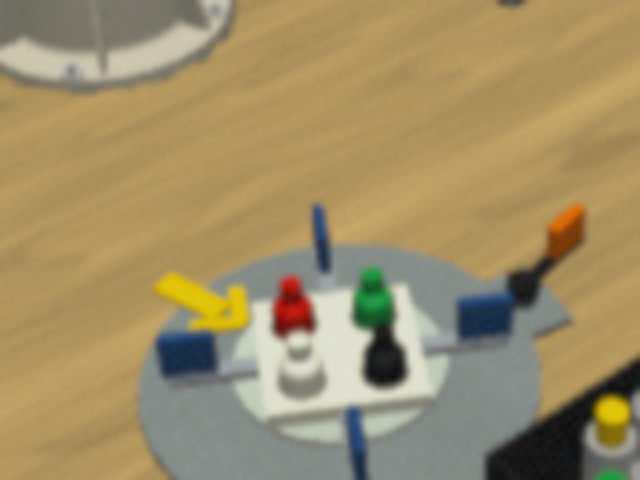

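Run:
```python
from h import *
for n,f in(("top","pics/full_top5.png"),("scene","pics/full_scene5.png")):
    im=cv2.imread(f);hsv=cv2.cvtColor(im,cv2.COLOR_BGR2HSV)
    m=cv2.inRange(hsv,(95,10,80),(125,80,150))
    cx,cy=proj(n,(546,-123,10));k=np.zeros_like(m);cv2.circle(k,(int(cx),int(cy)),68,1,-1);m*=k
    cnt=max(cv2.findContours(cv2.morphologyEx(m,cv2.MORPH_CLOSE,np.ones((3,3))),cv2.RETR_EXTERNAL,cv2.CHAIN_APPROX_NONE)[0],key=cv2.contourArea)
    P=np.array([onz(n,p[0],10)[:2] for p in cnt])
    P=P[(abs(np.linalg.norm(P-[545,-125],axis=1)-149)<6)]
    A=np.c_[2*P,np.ones(len(P))];s=np.linalg.lstsq(A,(P**2).sum(1),rcond=None)[0];c=s[:2];print(n,"plate",len(P),c.round(1),"R",np.sqrt(s[2]+c@c).round(1))
    roi=(280,190,330,235) if n=="top" else (155,180,200,210)
    _,ce,m2=max(blobs(im,"yellow",roi,v=50),key=lambda b:b[0])
    Q=np.array([onz(n,(u,v),14)[:2] for v,u in zip(*np.where(m2))]);mu=Q.mean(0);d=mu-c
    # shaft only
    rr=np.linalg.norm(Q-c,axis=1);t=Q[rr>140];t2=Q[rr<112].mean(0)-c
    ang=lambda d:(np.degrees(np.arctan2(d[1],d[0]))%360).round(1)
    print(n,"arrow ang",ang(d),"tail",ang(t.mean(0)-c),"head",ang(t2))
    _,cr,mr=max(blobs(im,"red",(210,145,330,235) if n=="top" else (180,160,230,230),v=50),key=lambda b:b[0])
    vs,us=np.where(mr);print(n,"red px",cr,us.min(),us.max(),vs.min(),vs.max())
    for z in(52,60,70,80):
        p=onz(n,cr,z)[:2]-c;print(z,(p+c).round(1),ang(p),np.hypot(*p).round(1))
```

```text
top plate 71 [ 545.7 -123.8] R 144.2
top arrow ang 195.3 tail 195.5 head 194.7
top red px [290.41860465 197.02325581] 287 294 194 200
52 [ 505.5 -133.5] 193.5 41.4
60 [ 505.2 -132.5] 192.2 41.4
70 [ 504.8 -131.4] 190.5 41.5
80 [ 504.5 -130.2] 188.8 41.7
scene plate 14 [563.    5.9] R 23.0
scene arrow ang 227.7 tail 227.7 head nan
scene red px [202.48514851 196.28712871] 198 207 189 203
52 [ 498.6 -129.3] 244.5 149.7
60 [ 506.  -133.9] 247.8 150.9
70 [ 515.2 -139.6] 251.8 153.2
80 [ 524.4 -145.4] 255.7 156.1<stdin>:14: RuntimeWarning: Mean of empty slice.
  ret = um.true_divide(
```

The plate fit puts the arrow at 195.3°. The two views cross on the red bottle at about 193°, r≈42, which is roughly 2 mm off the line, well inside 9 mm. In the scene crop the lever handle is at (567,232), unchanged. Now the brake.

Request:
carry_out:
  rows: "0 0 0 1 0; 0 0 0 1 0; 0 0 0 1 0; 0 0 0 1 0; 0 0 0 1 0; 0 0 0 0.8 0; 0 0 0 0.6 0; 0 0 0 0 0; 0 0 0.5 0 0; 0 0 0.3 0 0; 0 0 0 0 0; 0 0 0 0 0"

```text
clock: 12.08
eef_pos: [527.4, 84.8, 61.5]
tcp_rot: [-3.142, 0.0, 1.75]
contact_force: [-0.5, 0.9, 0.0]
opening: 0.0
```

Run:
```python
from h import *
im=r.grab_frame("scene");cv2.imwrite("pics/s6.png",cv2.resize(im[100:250,170:350],None,fx=4,fy=4,interpolation=cv2.INTER_CUBIC))
```

```text
(no output)
```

View pics/s6.png

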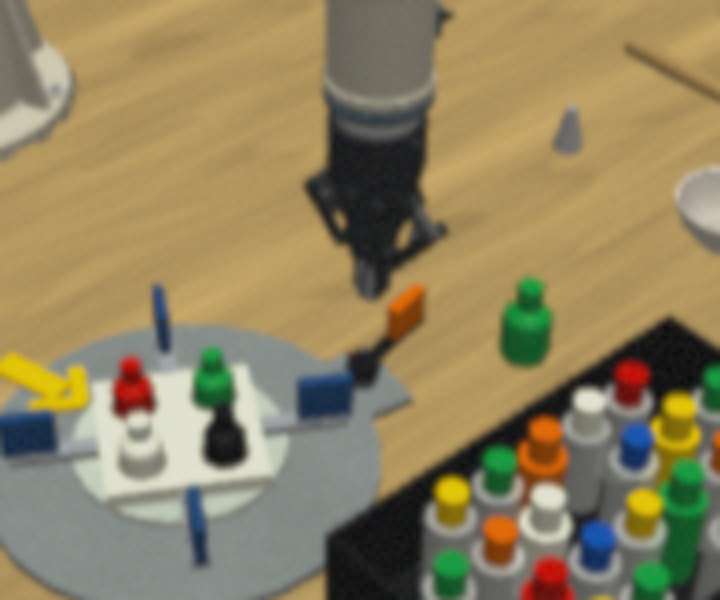

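Request:
carry_out:
  rows: "0 0 0.3 0 0; 0 0 0.2 0 0; 0 0.04 0.14 0 0.5; 0 0.04 0.14 0 0.5; 0 0.04 0.14 0 0.5; 0 0.04 0.14 0 0.5; 0 0.04 0.14 0 0.5; 0 0.04 0.14 0 0.5; 0 0.04 0.14 0 0.5; 0 0.04 0.14 0 0.5; 0 0 0 0 0"

```text
clock: 13.5
eef_pos: [576.4, 94.9, 61.2]
tcp_rot: [3.141, -0.0, 1.192]
contact_force: [-0.0, -0.5, -0.5]
opening: -0.004
```

Run:
```python
from h import *
im=r.grab_frame("scene");cv2.imwrite("pics/s7.png",cv2.resize(im[100:250,170:350],None,fx=4,fy=4,interpolation=cv2.INTER_CUBIC))
```

```text
(no output)
```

View pics/s7.png

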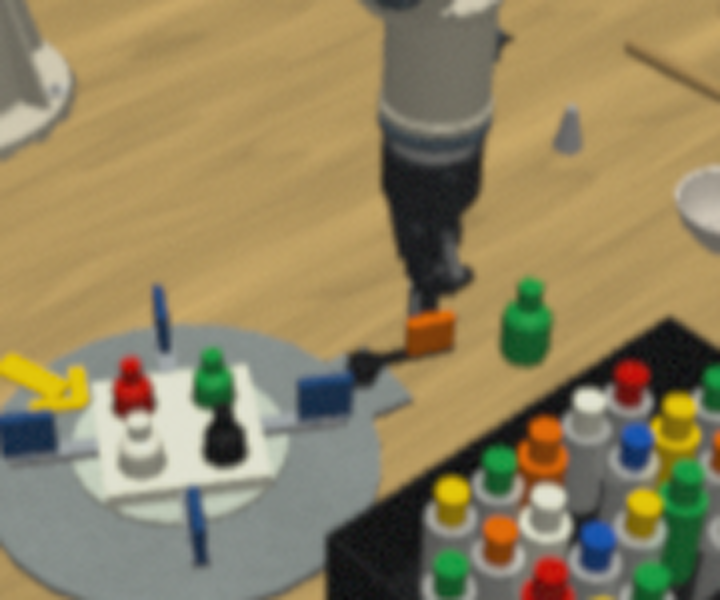

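The lever is about halfway over: the handle is at (430,332) in the crop and the fingertip is behind it. I'll continue to the stop and watch the force.

Request:
carry_out:
  rows: "0 0.04 0.14 0 0.5; 0 0.04 0.14 0 0.5; 0 0.04 0.14 0 0.5; 0 0.04 0.14 0 0.5; 0 0 0 0 0"

```text
clock: 14.18
eef_pos: [593.1, 91.1, 61.2]
tcp_rot: [3.142, -0.0, 0.914]
contact_force: [0.2, 0.3, 0.5]
opening: 0.001
```

Request:
carry_out:
  rows: "0 0.02 0.1 0 0.25; 0 0 0 0 0"

```text
clock: 14.42
eef_pos: [595.2, 90.1, 61.2]
tcp_rot: [-3.14, 0.0, 0.877]
contact_force: [-2.4, 3.2, 0.7]
opening: -0.003
```

Request:
carry_out:
  rows: "0 0 0.1 0 0; 0 0 0 0 0"

```text
clock: 14.68
eef_pos: [595.6, 89.7, 61.1]
tcp_rot: [-3.136, 0.001, 0.877]
contact_force: [-11.4, 14.5, 7.6]
opening: -0.004
```

Run:
```python
from h import *
im=r.grab_frame("scene");cv2.imwrite("pics/s8.png",cv2.resize(im[100:250,170:350],None,fx=4,fy=4,interpolation=cv2.INTER_CUBIC))
for A,ce,m in blobs(im,"orange",(255,160,300,205),s=150,v=50):print(A,onz("scene",ce,45))
```

```text
138 [606.65159019  78.85770457  45.        ]
```

View pics/s8.png

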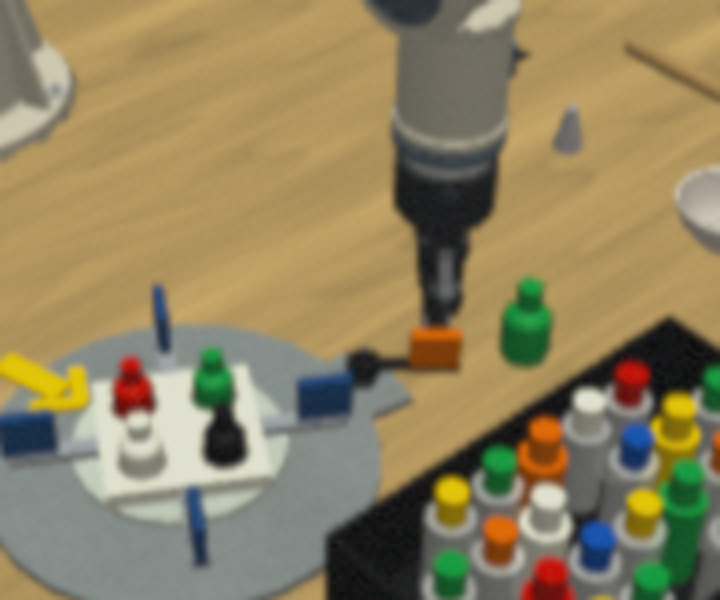

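The force rises to about 20 N with no motion and the handle is at (607,79) as predicted, so the lever is at its stop. Back off and lift.

Request:
carry_out:
  rows: "0 0 -0.2 0 0; 0 0 -0.5 0 0; 0 0 -0.5 0 0; 0 0 0 -1 0; 0 0 0 -1 0; 0 0 0 -1 0; 0 0 0 -1 0; 0 0 0 -1 0; 0 -0.5 -1 0 0; 0 -0.5 -1 0 0; 0 0 0 0 0; 0 0 0 0 0"

```text
clock: 16.23
eef_pos: [505.4, 126.5, 211.6]
tcp_rot: [3.141, -0.001, 0.878]
contact_force: [0.5, 0.3, 0.2]
opening: 0.004
```

```bash
python3 look.py 9; python3 -c "
from h import *
cv2.imwrite('pics/fs9.png',r.grab_frame('scene'))
s=r.sense();print(s['clock'],s['contact_force'],s['eef_pos'])"
```

```text
scene red 101 [ 510.9 -136.9   65. ] ang 201.4 r 38.0
scene blue 22 [448. -65.  50.] ang 149.4 r 114.1
scene blue 118 [596.1 -23.   50. ] ang 63.5 r 111.7
scene blue 112 [ 487.1 -214.7   50. ] ang 237.1 r 109.1
scene blue 42 [ 635.3 -172.9   50. ] ang 330.7 r 102.0
scene orange 130 [610.1  74.1  50. ] ang 72.1 r 207.2
top red 43 [ 504.5 -130.2   80. ] ang 189.8 r 42.4
top blue 17 [ 639.7 -176.2   70. ] ang 330.3 r 107.5
top blue 15 [599.8 -28.7  70. ] ang 60.4 r 108.4
top blue 17 [ 491.2 -216.3   70. ] ang 239.5 r 108.3
top blue 16 [452.  -68.1  70. ] ang 149.8 r 109.1
top orange 31 [608.8  76.5  50. ] ang 72.6 r 209.1
16.375 [-0.27813759 -0.48717706  0.82012927] [505.76977005 126.1954665  211.28019649]
```

View pics/fs9.png

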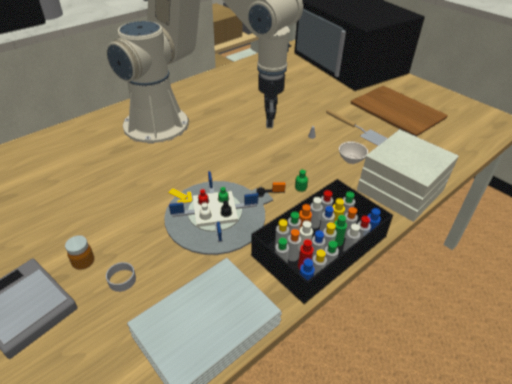

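View pics/top9.png

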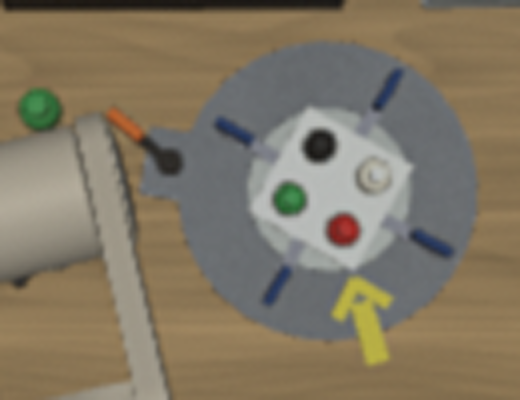

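The red bottle stands at the arrow (342,230 in the top crop), the lever is over with its handle at (125,122), the bystanders look unmoved and the arm is clear. Handing in.

```bash
python3 -c "
from rig import r
print(r.sign_off())"
```

```text
the job is handed in; nothing more can be done
None
```

I turned the carousel about 60° counter-clockwise by pushing one blue paddle, which brought the red bottle to the arrow. I then pushed the brake lever over to its stop, lifted clear and handed in at about 16 s. The hand-in reports no verdict, so these are my own measurements.

- **Red bottle:** it is at about 193° and the arrow at about 195.3°, so it stands roughly 2 mm off the line (limit 9 mm). Pushing the brake did not move it.
- **Uncertainty on that:** the single-view angles disagreed, from 189° to 201° depending on the assumed height of the red blob. I used the point where the two views cross. The worst top-view reading would be about 5 mm off the line. My plate fit worked only in the top view and failed in the scene view.
- **Brake:** the handle stopped where I predicted the stop would be, and the force rose to about 20 N without further motion.
- **Rest of the bench:** all four bottles look upright in their pockets. The other things look unmoved by eye; I did not measure them.
- **Arm:** it was clear of everything at hand-in, with a contact force reading of about zero.

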